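# Seat the guard key of the belt sander

### The job

The belt sander's guard is shut; fit its guard key so that the sander may run. Lift the key with the flat steel tongue (the one with the long, narrow bar handle) straight up out of the wooden rack, and lower its tongue, still in the gripper, straight down into the long slot of the sander's switch box until its shoulder plate lies flat on the box, then let go. Leave the other two keys where they hang in the rack.

Things in the scene. Friction and masses are not known exactly. Their poses are not given: they have to be found in the camera images.
- tongue_key_grip (a point): Handle centre of the right key. Upright black bar 16 (x) by 56 (y) by 50 (z up) mm; below it a steel shoulder plate 46 x 72 x 6 mm, then, 31 to 86 mm below this point, a flat tongue 5 (x) by 30 (y) mm. 0.16 kg. Hangs by the plate in one of three places, 105 mm apart along y, of a wooden rack 330 mm long, 90 mm high, in an opening 24 x 44 mm. Neighbours' tops are 146 mm above the table.
- slot_mouth (a point): Centre of the slot's mouth, on the flat top (80 mm above the table) of the aluminium box, 60 (x) by 84 (y) mm, at the near end of the green sander (behind, 120 mm high). z up; slot along y. Lead-in 32 (x) by 56 (y) mm narrows over 15 mm to 14 by 40, open to 68 mm deep. Key home: handle centre 31 mm above this point. Fixed. The lower box beside it with a round hole is not for this key.
- pin_key_grip (a point): Bystander: handle centre of a key with a round black knob (36 mm diameter, 50 mm high), round shoulder plate and round pin, hanging in the same rack. Leave it alone.
- square_key_grip (a point): Bystander: handle centre of a key with a square black handle (32 by 32 mm, 50 mm high), square shoulder plate and square post, hanging in the same rack. Leave it alone.
Mind the look-alikes: they are no part of the job. Leave any orange or pink look-alike of the part that bears tongue_key_grip alone.

How it is judged:
On the way, in this order (a step that is already met when the one before it is completed fails the run):
1. the flat-tongue key is lifted out of the rack (height (world z) of tongue_key_grip above 0.17 m), for 0.05 s.
2. held in the gripper, its tongue is more than half-way down the slot of the switch box (z of tongue_key_grip in the frame of slot_mouth below 0.057 m and horizontal distance between tongue_key_grip and slot_mouth below 0.018 m and contact force between the fingers and tongue_key above 0.5 N), for 0.05 s.
At the end, for the whole second after the job is handed in: The flat-tongue key stands at rest and released in the slot, fully home: shoulder plate on the box to within 4 mm, handle within 12 mm of the slot's centre, upright to 0.1 rad, and along the slot to 0.35 rad. The other two keys are within 30 mm of where they started (z of tongue_key_grip in the frame of slot_mouth between 0.025 and 0.035 m and horizontal distance between tongue_key_grip and slot_mouth below 0.012 m and angle between tongue_key_grip's own z axis and vertical below 0.1 rad and angle between the y axis of tongue_key_grip and the y axis of slot_mouth, either way round below 0.35 rad and distance of each of pin_key_grip, square_key_grip from where it was at the start of the episode below 0.03 m and linear speed of tongue_key below 0.02 m/s); the robot touches nothing.
It fails at once if another key is moved more than 30 mm (distance of any of pin_key_grip, square_key_grip from where it was at the start of the episode above 0.03 m).
It also fails if it takes over 45 s, if anything falls off the work surface, if the arm or the gripper's body presses on something with over 40 N, if the wrist force passes 120 N, or if a joint passes its speed limit or range.

### The arm

A 7-joint arm with a two-finger parallel gripper is mounted at the origin on the work surface. World frame = base frame: x ahead of the robot, y to its left, z up, the work surface at z = 0. Lengths are in m, angles in rad, forces in N, time in s.
With the tool pointing down it reaches from about 0.425 to 0.875 m from the base axis. Payload 4.7 kg.
Tool frame: the origin (TCP) lies where the fingers leave the gripper's body, on its centre line; the fingertips stand 70 mm ahead of it and the grasp point (between the pads) lies 51 mm ahead of it; z points along the fingers, y is the line along which they close (so a half turn about z gives the same grasp; the last joint's range is limited). The gripper opens to 87 mm and grips with 3 to 60 N. Pads are 19 mm wide; open, the fingers measure 117 mm over their backs; the gripper's body (75 mm by 190 mm) begins 51 mm behind the grasp point.
Start: joints at [1.275, 0.321, -0.07, 1.45, 0.023, 1.371, -0.057], TCP at [0.198, -0.619, 0.292] pointing down, gripper open.
Joint ranges: [-2.86, 2.86], [-0.3, 2.09], [-1.38, 1.24], [0.06, 2.45], [-1.56, 4.7], [0.09, 2.05], [-2.69, 2.69]. Speed limits (rad/s): [2.57, 2.57, 3.14, 3.14, 3.14, 3.14, 3.14].

### API

Orientations are given as a rotation vector (axis times angle).
In Python, from bench import ctrl gives the robot as it stands.
- The arm moves only by the tool play_rows, never from a script. Its argument "increments" is a list that holds one entry, the list of rows, each a list of 7 numbers: the shift along the tool's x, y, z as a fraction of full scale, then the turn, a rotation vector about the tool's x, y, z as a fraction of full scale, then the gripper command: -1 is shut, 1 is fully open, values between are in proportion. A call has 1 to 8 rows; each row is the pose to reach, as a shift and turn from the pose commanded when the call began, along the tool's axes at that moment; what a row does not reach only later rows make up. Full scale, the value 1, is 0.1 m for a shift and 90 degrees for a turn. A row lasts 1/10 s, in which the tool goes at most 50 mm and 8.59 degrees, less where a joint would pass 70% of its speed; a pose out of reach is approached as far as the arm can. A call with a number of a shift or a turn outside -1 to 1 is refused whole. A call with a gripper value outside its range is refused whole. The fingers move at their own pace and stop on an object; "squeeze" is the grip in N (left out, the last holds). Time passes only in rows, so rows that repeat a pose let the fingers close. It gives the time, the measured TCP pose, the force, the opening and the grip force at its end, in the units of the state.
- ctrl.get_state(): the state, without advancing time (a new reading comes with each control period).
- ctrl.get_image(name): name is "side" or "top" or "wrist"; returns the picture (480x640x3 uint8, red, green, blue); there is no depth.
- ctrl.get_calibration(name): a dict with "vertical_fov" (degrees; the focal length in pixels is half the picture's height over the tangent of half this angle, whatever the lens; pixels are square), "cx", "cy" (the principal point, pixels), "R" (3x3) and "t" (3): a world point X has camera coordinates R X + t; the wrist camera has in their place "T_tool_cam" (4x4, takes a point from camera to tool coordinates, whose origin is the TCP and whose axes are the flange's). Camera axes: x right, y down, z forward; pixel columns grow to the right and rows downward; lengths in m; the calibration is good to about 2 mm. The wrist camera is an equidistant fisheye: a pixel r from the principal point sees the ray r / f radians off the axis. A picture is of the moment at which its call begins: read the wrist's pose just before it. get_calibration takes no time and is no camera call.
- ctrl.close_job(): hands the job in; it is judged then, once.
The state is a dict: "time": time; "joint_positions": joint angles; "qd": joint speeds; "joint_torque": joint torques, N m; "position": TCP position; "tool_rot": TCP orientation; "ft_force": force on the tool from outside, world axes, zero at the start; "torque": the same for the moment, N m; "grip_width": opening from 0.0 (shut) to 1.0 (fully open); "grip_force": force on a finger pad.
Only numpy, scipy, OpenCV 4.12 (cv2) and the standard library are available. Lean on these libraries where they do the work, as an engineer would, in place of code of your own. Each camera call takes 0.05 s, during which the arm holds its last target. There are 200 camera calls.

## Working session

There is one attempt and no reset: what is moved stays moved. The work goes in short steps, Python scripts to look and compute and a tool call to move; the robot and the scene stay as the last step left them, time stands still between calls to the robot, and variables do not carry over. Pictures are saved under pics/ and viewed, at most 12 in all, crops included, and the job is handed in when it is done.

Besides the shell and the picture viewer there is one more tool, called after "Emit:" by a JSON object that holds its "fn" and its "kwargs". play_rows: Moves the arm, as the interface text tells. Shift numbers are shares of 0.1 m and turn numbers shares of 90 degrees, none past 1 either way. Its arguments: {"type":"object","properties":{"increments":{"type":"array"},"squeeze":{"type":"number"}},"required":["increments"]}

```bash
mkdir -p pics; cat > h.py <<'E'
import numpy as np, cv2
from scipy.spatial.transform import Rotation as Ro
from bench import ctrl
def save(n,f):
    im=ctrl.get_image(n); cv2.imwrite(f'pics/{f}.png',im[:,:,::-1]); return im
def pix2world(n,u,v,z):
    c=ctrl.get_calibration(n); s=ctrl.get_state()
    if n=='wrist':
        f=240/np.tan(np.radians(c['vertical_fov'])/2)
        d=np.array([u-c['cx'],v-c['cy']]); r=np.hypot(*d); th=r/f
        ray=np.r_[np.sin(th)*d/max(r,1e-9),np.cos(th)]
        T=np.array(c['T_tool_cam']); R=Ro.from_rotvec(s['tool_rot']).as_matrix()
        o=R@T[:3,3]+s['position']; ray=R@T[:3,:3]@ray
    else:
        f=240/np.tan(np.radians(c['vertical_fov'])/2)
        R=np.array(c['R']);t=np.array(c['t']); o=-R.T@t
        ray=R.T@np.array([(u-c['cx'])/f,(v-c['cy'])/f,1])
    return o+ray*(z-o[2])/ray[2]
E
python3 - <<'E'
from h import *
save('top','top0');save('side','side0');save('wrist','w0')
s=ctrl.get_state();print(s); print(Ro.from_rotvec(s['tool_rot']).as_matrix().round(3))
for n in('top','side','wrist'):print(n,ctrl.get_calibration(n))
E
```

```text
{'time': 0.15, 'joint_positions': array([ 1.27509977,  0.32168519, -0.07005291,  1.45140214,  0.02259743,
        1.37080772, -0.05689193]), 'qd': array([-0.00091395, -0.0029294 ,  0.0007281 , -0.00302364,  0.00041023,
       -0.00015016,  0.00047813]), 'joint_torque': array([-6.38444271e-04, -4.91796684e+01, -4.04975284e-01, -3.12873495e+01,
       -6.39458676e-02,  4.05012758e-02,  1.29445411e-04]), 'position': array([ 0.19800818, -0.61876998,  0.29138765]), 'tool_rot': array([-3.10251541e+00, -4.84458088e-01,  5.12945755e-04]), 'ft_force': array([-0.0569046 ,  0.11856176, -0.56392183]), 'torque': array([ 0.0289925 ,  0.04323372, -0.01224993]), 'grip_force': 0.0, 'grip_width': 1.0007426320930257}
[[ 0.952  0.305 -0.001]
 [ 0.305 -0.952  0.001]
 [-0.    -0.002 -1.   ]]
top {'vertical_fov': 46.45829742491004, 'cx': 321.1141474402637, 'cy': 239.8212643187761, 'R': array([[-0.01690561, -0.99949074, -0.02706392],
       [-0.99153353,  0.02024409, -0.12826317],
       [ 0.12874574,  0.02466641, -0.99137082]]), 't': array([0.12984732, 0.42649846, 1.10450563])}
side {'vertical_fov': 52.04669163277117, 'cx': 311.5632551442133, 'cy': 236.9488448128124, 'R': array([[ 9.99968741e-01, -7.86583645e-03, -8.03453665e-04],
       [-5.24951767e-03, -5.84481963e-01, -8.11389720e-01],
       [ 5.91265466e-03,  8.11368574e-01, -5.84504985e-01]]), 't': array([-0.41919359,  0.16215505,  0.97870477])}
wrist {'vertical_fov': 65.70646984690485, 'cx': 317.5822025810823, 'cy': 240.89433339036057, 'T_tool_cam': array([[ 3.18308436e-04, -9.65826462e-01, -2.59189396e-01,
         7.19114893e-02],
       [ 9.99999939e-01,  2.69817226e-04,  2.22662659e-04,
         2.90346368e-04],
       [-1.45119725e-04, -2.59189451e-01,  9.65826489e-01,
        -9.21255051e-02],
       [ 0.00000000e+00,  0.00000000e+00,  0.00000000e+00,
         1.00000000e+00]])}
```

View pics/top0.png

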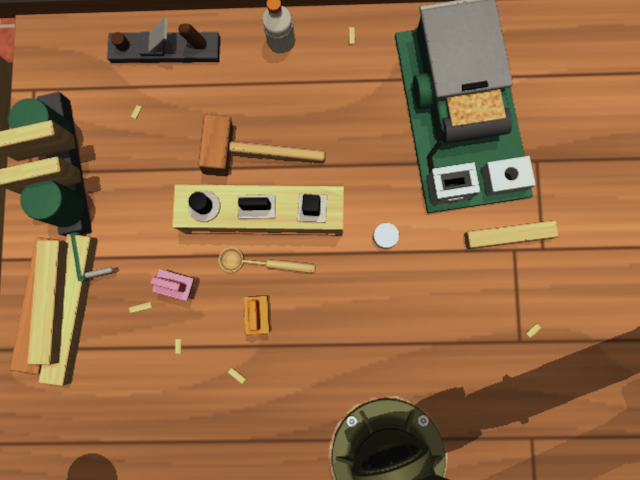

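View pics/side0.png

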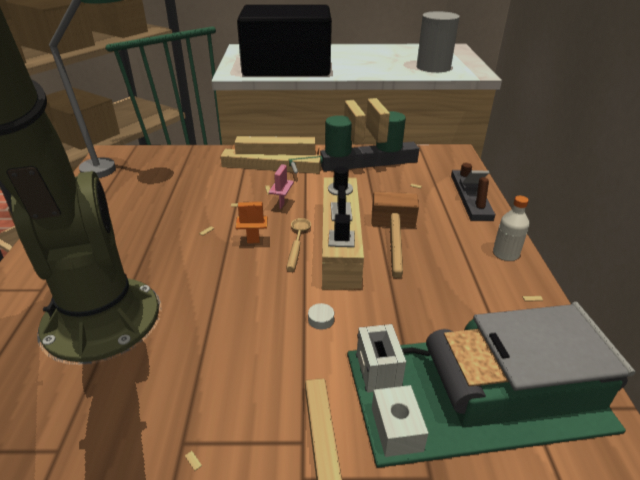

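The flat key is in the middle place of the rack at about (255,203) in the top view. The slot is in the box at about (457,181). Next I'll zoom in to measure both.

```bash
python3 - <<'E'
from h import *
im=cv2.imread('pics/top0.png')
a=cv2.resize(im[175:245,165:355],(760,280),interpolation=cv2.INTER_CUBIC)
b=cv2.resize(im[145:215,400:590],(760,280),interpolation=cv2.INTER_CUBIC)
cv2.imwrite('pics/crop1.png',np.vstack([a,b]))
E
```

```text
(no output)
```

View pics/crop1.png

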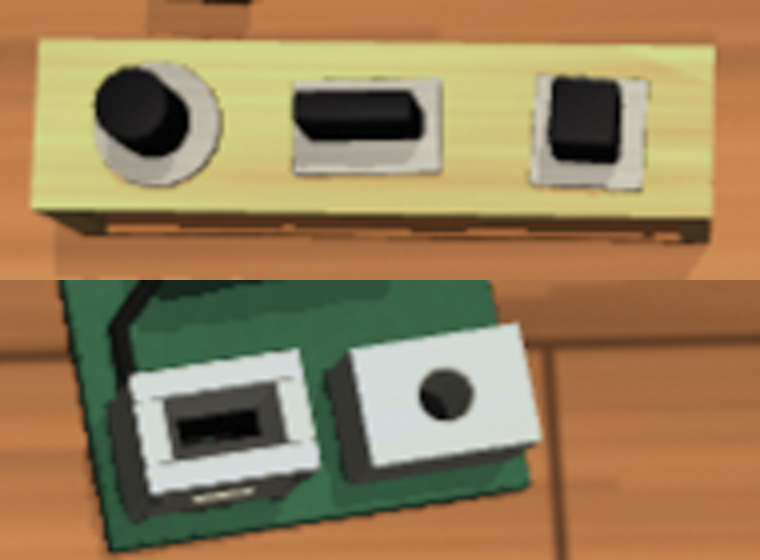

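Plate corners in the crop are (293,81), (442,81), (441,173) and (294,174). Box top corners are (130,377), (298,350), (319,466) and (152,495), and the slot lead-in is around (226,421).

```bash
python3 - <<'E'
from h import *
def q(pts,u0,v0,vo,z):
    P=np.array([pix2world('top',u0+u/4-.375,v0+(v-vo)/4-.375,z) for u,v in pts])
    print(P.round(4).tolist()); d=P[0]+P[3]-P[1]-P[2]
    print('c',P.mean(0).round(4),'y-axis yaw deg',np.degrees(np.arctan2(-d[0],d[1])), 'len',np.linalg.norm(d)/2)
q([(293,81),(442,81),(441,173),(294,174)],165,175,0,.096)
q([(130,377),(298,350),(319,466),(152,495)],400,145,280,.08)
q([(163,398),(278,380),(290,443),(173,462)],400,145,280,.08)
q([(38,40),(715,45),(710,218),(32,208)],165,175,0,.09)
print(pix2world('side',341,191,.146))
E
```

```text
[[0.5112, 0.2798, 0.096], [0.5095, 0.2076, 0.096], [0.4645, 0.2083, 0.096], [0.4655, 0.2792, 0.096]]
c [0.4877 0.2437 0.096 ] y-axis yaw deg -1.069953562826654 len 0.07159023809444044
[[0.5578, -0.0991, 0.08], [0.5694, -0.1814, 0.08], [0.5114, -0.1885, 0.08], [0.4988, -0.1072, 0.08]]
c [ 0.5344 -0.1441  0.08  ] y-axis yaw deg 8.375973033699761 len 0.08267544015950336
[[0.5469, -0.1147, 0.08], [0.5546, -0.1709, 0.08], [0.5231, -0.1751, 0.08], [0.515, -0.1181, 0.08]]
c [ 0.5349 -0.1447  0.08  ] y-axis yaw deg 7.940953238556079 len 0.05717309186075482
[[0.5357, 0.4062, 0.09], [0.5256, 0.0754, 0.09], [0.4408, 0.0796, 0.09], [0.4526, 0.4077, 0.09]]
c [0.4887 0.2422 0.09  ] y-axis yaw deg -1.904705027535655 len 0.3296365043278835
[0.4868607  0.24558193 0.146     ]
```

```bash
cat >> h.py <<'E'
def go(x,y,z,yaw):
    s=ctrl.get_state(); R=Ro.from_rotvec(s['tool_rot']).as_matrix()
    a=np.radians(yaw);c,sn=np.cos(a),np.sin(a)
    G=np.array([[c,sn,0],[sn,-c,0],[0,0,-1.]])
    print('pos',s['position'].round(4),'yaw',np.degrees(np.arctan2(R[1,0],R[0,0])).round(2),
     '| shift',(R.T@(np.array([x,y,z])-s['position'])/.1).round(3),'turn',(Ro.from_matrix(R.T@G).as_rotvec()/(np.pi/2)).round(4))
E
python3 -c "
from h import *
go(.535,-.2,.291,88.5)"
```

```text
pos [ 0.198  -0.6188  0.2914] yaw 17.75 | shift [ 4.486 -2.961  0.008] turn [-9.000e-04 -5.000e-04 -7.861e-01]
```

Emit:
{"fn": "play_rows", "kwargs": {"increments": [[[0.3, -0.2, 0, 0, 0, -0.09, 1], [0.65, -0.45, 0, 0, 0, -0.18, 1], [1, -0.7, 0, 0, 0, -0.27, 1], [1, -0.7, 0, 0, 0, -0.36, 1]]]}}

```text
time: 0.55
position: [0.2782, -0.5163, 0.2925]
tool_rot: [-2.834, -1.354, -0.006]
ft_force: [0.2, 0.8, 0.2]
grip_width: 1.002
grip_force: 0.0
```

```bash
python3 -c "
from h import *
go(.535,-.2,.291,88.5)"
```

```text
pos [ 0.2782 -0.5163  0.2925] yaw 51.07 | shift [4.074 0.011 0.031] turn [ 0.0011 -0.0023 -0.4159]
```

Emit:
{"fn": "play_rows", "kwargs": {"increments": [[[0.4, 0, 0, 0, 0, -0.09, 1], [0.8, 0, 0, 0, 0, -0.18, 1], [1, 0, 0, 0, 0, -0.27, 1], [1, 0, 0, 0, 0, -0.36, 1], [1, 0, 0, 0, 0, -0.415, 1]]]}}

```text
time: 1.05
position: [0.3368, -0.4441, 0.2921]
tool_rot: [-2.262, -2.18, 0.0]
ft_force: [-1.2, 0.2, -0.0]
grip_width: 0.998
grip_force: 0.0
```

Emit:
{"fn": "play_rows", "kwargs": {"increments": [[[0.35, 0.35, 0, 0, 0, 0, 1], [0.7, 0.7, 0, 0, 0, 0, 1], [1, 1, 0, 0, 0, 0, 1]]]}}

```text
time: 1.35
position: [0.4418, -0.3476, 0.2922]
tool_rot: [-2.269, -2.173, -0.001]
ft_force: [0.6, -0.3, 0.0]
grip_width: 1.002
grip_force: 0.0
```

Emit:
{"fn": "play_rows", "kwargs": {"increments": [[[0.35, 0.25, 0, 0, 0, 0, 1], [0.7, 0.6, 0, 0, 0, 0, 1], [1, 0.9, 0, 0, 0, 0, 1]]]}}

```text
time: 1.65
position: [0.536, -0.2514, 0.2923]
tool_rot: [2.268, 2.173, 0.001]
ft_force: [0.9, -0.9, 0.4]
grip_width: 0.996
grip_force: 0.0
```

Emit:
{"fn": "play_rows", "kwargs": {"increments": [[[0.4, 0, 0, 0, 0, 0, 1], [0.8, 0, 0, 0, 0, 0, 1], [1, 0, 0, 0, 0, 0, 1], [1, 0, 0, 0, 0, 0, 1]]]}}

```text
time: 2.05
position: [0.5395, -0.1491, 0.2923]
tool_rot: [-2.261, -2.18, -0.001]
ft_force: [-0.0, -0.4, -0.1]
grip_width: 1.001
grip_force: 0.0
```

```bash
python3 -c "
from h import *
go(.535,-.1445,.291,98.2)
save('wrist','w1'); go(.488,.2435,.291,88.5)"
```

```text
pos [ 0.5395 -0.1491  0.2923] yaw 87.89 | shift [ 0.045 -0.047  0.013] turn [ 1.000e-04 -7.000e-04 -1.145e-01]
pos [ 0.5391 -0.1522  0.2922] yaw 87.69 | shift [ 3.933 -0.67   0.011] turn [-0.0001  0.0003 -0.009 ]
```

View pics/w1.png

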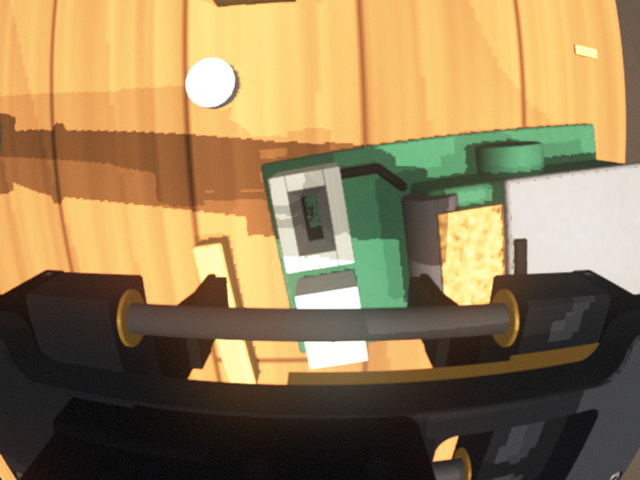

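The switch box from the wrist: top corners at about (269,178), (340,167), (354,262) and (286,273), with the slot lead-in around (313,220). I'll work out the slot position, then move on to the rack.

```bash
python3 - <<'E'
from h import *
P=np.array([pix2world('wrist',u,v,.08) for u,v in [(269,178),(340,167),(354,262),(286,273)]])+[.0004,.0031,0]
print(P.round(4).tolist(),P.mean(0)); d=P[0]+P[1]-P[2]-P[3]; print(np.degrees(np.arctan2(-d[0],d[1])),np.linalg.norm(d)/2)
E
```

```text
[[0.5025, -0.1049, 0.08], [0.5611, -0.0984, 0.08], [0.571, -0.1802, 0.08], [0.5116, -0.188, 0.08]] [ 0.5365792  -0.14290286  0.08      ]
6.597136709326968 0.08297026828669213
```

Emit:
{"fn": "play_rows", "kwargs": {"increments": [[[0.4, 0, 0, 0, 0, 0, 1], [0.8, 0, 0, 0, 0, 0, 1], [1, 0, 0, 0, 0, 0, 1]]]}}

```text
time: 2.4
position: [0.5434, -0.052, 0.2923]
tool_rot: [-2.268, -2.173, -0.001]
ft_force: [-1.0, 0.2, 0.7]
grip_width: 0.999
grip_force: 0.0
```

Emit:
{"fn": "play_rows", "kwargs": {"increments": [[[0.4, -0.2, 0, 0, 0, 0, 1], [0.8, -0.4, 0, 0, 0, 0, 1], [1, -0.5, 0, 0, 0, 0, 1]]]}}

```text
time: 2.7
position: [0.4967, 0.0503, 0.2923]
tool_rot: [-2.268, -2.174, 0.0]
ft_force: [-0.1, -0.1, -0.7]
grip_width: 0.998
grip_force: 0.0
```

Emit:
{"fn": "play_rows", "kwargs": {"increments": [[[0.4, 0, 0, 0, 0, 0, 1], [0.8, 0, 0, 0, 0, 0, 1], [1, 0, 0, 0, 0, 0, 1], [1, 0, 0, 0, 0, 0, 1], [1, 0, 0, 0, 0, 0, 1], [1, 0, 0, 0, 0, 0, 1]]]}}

```text
time: 3.3
position: [0.5028, 0.1456, 0.2919]
tool_rot: [2.273, 2.168, -0.002]
ft_force: [0.1, -0.1, 0.0]
grip_width: 1.001
grip_force: 0.0
```

```bash
python3 -c "
from h import *
go(.488,.2435,.291,88.5)
save('wrist','w2'); go(.488,.2435,.291,88.5)"
```

```text
pos [0.5028 0.1456 0.2919] yaw 87.29 | shift [ 0.971 -0.194  0.008] turn [-0.0002  0.0007 -0.0135]
pos [0.5027 0.1458 0.292 ] yaw 87.29 | shift [ 0.969 -0.193  0.009] turn [-0.0002  0.0006 -0.0134]
```

View pics/w2.png

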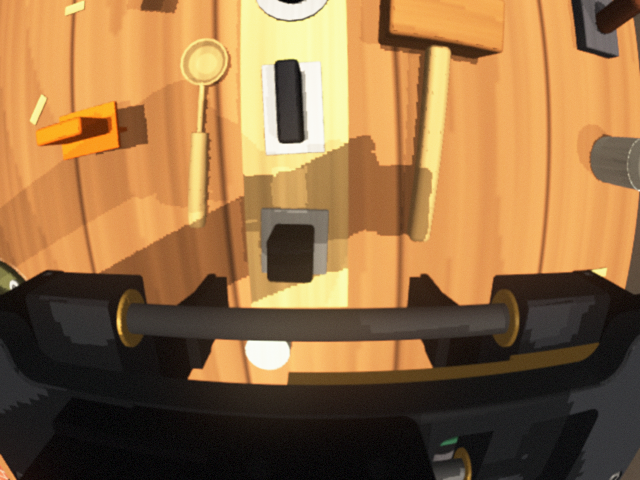

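The wrist view shows the flat key: plate corners at about (262,63), (321,62), (325,153) and (266,155), with the bar along the image vertical.

```bash
python3 - <<'E'
from h import *
P=np.array([pix2world('wrist',u,v,.096) for u,v in [(262,63),(321,62),(325,153),(266,155)]])
print(P.round(4).tolist(),P.mean(0)); d=P[0]+P[1]-P[2]-P[3]; print(np.degrees(np.arctan2(-d[0],d[1])),np.linalg.norm(d)/2)
go(.488,.244,.225,88.5)
E
```

```text
[[0.4676, 0.2826, 0.096], [0.5128, 0.2802, 0.096], [0.5126, 0.2086, 0.096], [0.467, 0.2096, 0.096]] [0.48998738 0.24524417 0.096     ]
-0.3348692497597812 0.07227965806566683
pos [0.5027 0.1458 0.292 ] yaw 87.29 | shift [ 0.975 -0.193  0.669] turn [-0.0002  0.0006 -0.0134]
```

Emit:
{"fn": "play_rows", "kwargs": {"increments": [[[0.4, -0.05, 0, 0, 0, -0.02, 1], [0.8, -0.15, 0, 0, 0, -0.02, 1], [0.98, -0.19, 0, 0, 0, -0.02, 1], [0.98, -0.19, 0, 0, 0, -0.02, 1], [0.98, -0.19, 0.25, 0, 0, -0.02, 1], [0.98, -0.19, 0.5, 0, 0, -0.02, 1], [0.98, -0.19, 0.5, 0, 0, -0.02, 1], [0.98, -0.19, 0.5, 0, 0, -0.02, 1]]]}}

```text
time: 4.15
position: [0.4881, 0.2452, 0.2423]
tool_rot: [2.238, 2.205, -0.002]
ft_force: [0.2, 0.1, -0.2]
grip_width: 0.998
grip_force: 0.0
```

```bash
python3 -c "
from h import *
go(.489,.2445,.174,89)
save('wrist','w3');save('side','s3')
a=cv2.imread('pics/w3.png');b=cv2.imread('pics/s3.png')
cv2.imwrite('pics/c3.png',np.hstack([cv2.resize(a,(400,300)),cv2.resize(b[100:340,200:520],(400,300))]))"
```

```text
pos [0.4881 0.2452 0.2423] yaw 89.16 | shift [-0.006  0.009  0.683] turn [-0.0003  0.0006  0.0017]
```

View pics/c3.png

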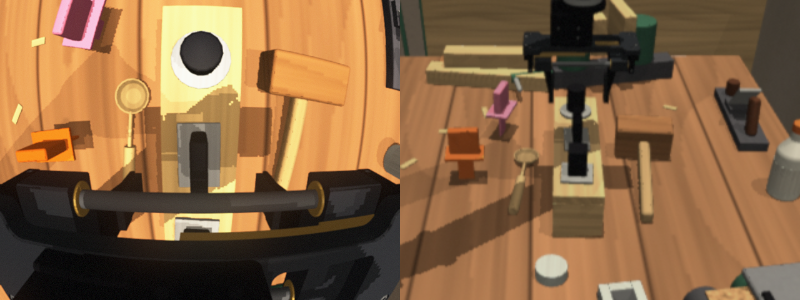

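The key's bar is centred between the open fingers at about (198,160) in the left crop, so I'll descend and grip.

Emit:
{"fn": "play_rows", "kwargs": {"increments": [[[0, 0.01, 0.2, 0, 0, 0, 1], [0, 0.01, 0.4, 0, 0, 0, 1], [0, 0.01, 0.6, 0, 0, 0, 1], [0, 0.01, 0.68, 0, 0, 0, 1], [0, 0.01, 0.68, 0, 0, 0, 1], [0, 0.01, 0.68, 0, 0, 0, 1]]]}}

```text
time: 4.85
position: [0.4891, 0.2473, 0.1754]
tool_rot: [2.235, 2.207, 0.002]
ft_force: [0.5, 0.5, 0.7]
grip_width: 0.999
grip_force: 0.0
```

Emit:
{"fn": "play_rows", "kwargs": {"increments": [[[0, 0, 0, 0, 0, 0, -1], [0, 0, 0, 0, 0, 0, -1], [0, 0, 0, 0, 0, 0, -1], [0, 0, 0, 0, 0, 0, -1], [0, 0, 0, 0, 0, 0, -1], [0, 0, 0, 0, 0, 0, -1], [0, 0, 0, 0, 0, 0, -1], [0, 0, 0, 0, 0, 0, -1]]], "squeeze": 35}}

```text
time: 5.65
position: [0.4884, 0.2469, 0.1742]
tool_rot: [-2.235, -2.208, 0.0]
ft_force: [0.5, -0.9, 0.3]
grip_width: 0.356
grip_force: 0.0
```

Emit:
{"fn": "play_rows", "kwargs": {"increments": [[[0, 0, 0, 0, 0, 0, -1], [0, 0, 0, 0, 0, 0, -1], [0, 0, 0, 0, 0, 0, -1], [0, 0, 0, 0, 0, 0, -1], [0, 0, 0, 0, 0, 0, -1], [0, 0, 0, 0, 0, 0, -1]]]}}

```text
time: 6.25
position: [0.4884, 0.2469, 0.1742]
tool_rot: [2.235, 2.208, -0.0]
ft_force: [0.6, 0.7, 0.2]
grip_width: 0.18
grip_force: 35.0
```

Emit:
{"fn": "play_rows", "kwargs": {"increments": [[[0, 0, -0.1, 0, 0, 0, -1], [0, 0, -0.25, 0, 0, 0, -1], [0, 0, -0.4, 0, 0, 0, -1], [0, 0, -0.6, 0, 0, 0, -1], [0, 0, -0.8, 0, 0, 0, -1], [0, 0, -1, 0, 0, 0, -1], [0, 0, -1, 0, 0, 0, -1]]]}}

```text
time: 6.95
position: [0.4898, 0.2482, 0.2783]
tool_rot: [2.233, 2.206, 0.01]
ft_force: [0.5, 0.5, -1.9]
grip_width: 0.181
grip_force: 35.0
```

```bash
python3 -c "
from h import *
save('wrist','w4');save('side','s4');go(.535,-.1445,.30,98)
a=cv2.imread('pics/w4.png');b=cv2.imread('pics/s4.png')
cv2.imwrite('pics/c4.png',np.hstack([cv2.resize(a,(400,300)),cv2.resize(b[60:300,200:520],(400,300))]))"
```

```text
pos [0.4886 0.247  0.2748] yaw 89.3 | shift [-3.909  0.513 -0.251] turn [ 0.0009  0.0001 -0.0967]
```

View pics/c4.png

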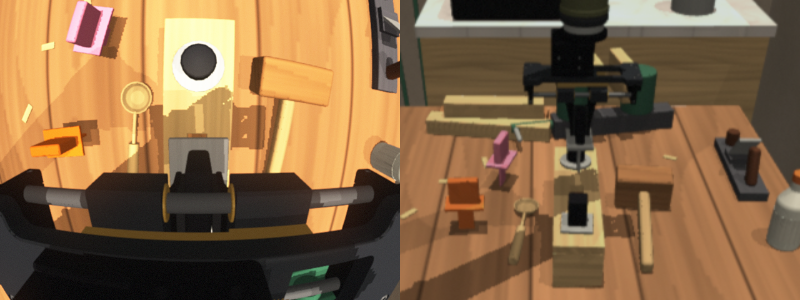

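The key is held and clear, with the plate's far edge at about (170..228,138) in the left crop. The square key is still in place. Now I'll raise it above the neighbours and measure its offset in the hand.

Emit:
{"fn": "play_rows", "kwargs": {"increments": [[[0, 0, -0.3, 0, 0, 0, -1], [0, 0, -0.6, 0, 0, 0, -1], [0, 0, -0.7, 0, 0, 0, -1], [0, 0, -0.7, 0, 0, 0, -1]]]}}

```text
time: 7.45
position: [0.4887, 0.2472, 0.3446]
tool_rot: [2.234, 2.207, 0.002]
ft_force: [-0.3, -0.3, -2.1]
grip_width: 0.179
grip_force: 35.0
```

```bash
python3 -c "
from h import *
g=cv2.imread('pics/w4.png',0)
for c in (285,350): print(c,g[208:236,c].tolist())
for r in (235,250): print(r,g[r,258:290].tolist(),g[r,350:380].tolist())
s=ctrl.get_state();R=Ro.from_rotvec(s['tool_rot']).as_matrix()
for u,v in [(272,221),(365,221),(318,221)]:
    p=pix2world('wrist',u,v,s['position'][2]-.0782);print((R.T@(p-s['position'])).round(4))
go(.5355,-.144,.345,98)
"
```

```text
285 [142, 137, 139, 134, 138, 139, 136, 134, 133, 136, 132, 115, 96, 92, 108, 120, 121, 126, 122, 124, 122, 125, 130, 124, 124, 125, 122, 129]
350 [158, 156, 156, 159, 155, 159, 157, 157, 155, 157, 153, 133, 104, 95, 115, 123, 128, 126, 127, 128, 130, 128, 128, 126, 126, 126, 124, 130]
235 [113, 110, 116, 126, 138, 147, 148, 144, 146, 143, 139, 127, 112, 121, 122, 125, 125, 127, 126, 126, 124, 123, 124, 126, 122, 123, 119, 129, 124, 123, 121, 122] [130, 123, 126, 123, 124, 126, 124, 130, 151, 170, 171, 172, 171, 169, 158, 152, 183, 189, 170, 135, 124, 133, 142, 145, 145, 142, 142, 144, 141, 140]
250 [112, 112, 112, 124, 135, 141, 143, 144, 144, 139, 140, 136, 122, 119, 118, 124, 121, 124, 122, 125, 121, 123, 123, 126, 120, 121, 120, 120, 120, 122, 120, 121] [122, 122, 126, 123, 123, 122, 124, 125, 132, 148, 166, 175, 172, 164, 152, 165, 185, 190, 187, 188, 186, 187, 184, 188, 189, 192, 193, 196, 199, 199]
[ 0.0347 -0.0202  0.0782]
[0.0347 0.0236 0.0782]
[0.0347 0.0015 0.0782]
pos [0.4887 0.2472 0.3446] yaw 89.3 | shift [-3.906  0.516 -0.005] turn [ 0.0009 -0.0002 -0.0967]
```

Emit:
{"fn": "play_rows", "kwargs": {"increments": [[[-0.3, 0, 0, 0, 0, 0, -1], [-0.65, 0.1, 0, 0, 0, 0, -1], [-1, 0.2, 0, 0, 0, 0, -1]]]}}

```text
time: 7.75
position: [0.5064, 0.1454, 0.3419]
tool_rot: [-2.233, -2.208, 0.004]
ft_force: [0.8, 0.3, -2.1]
grip_width: 0.18
grip_force: 35.0
```

Emit:
{"fn": "play_rows", "kwargs": {"increments": [[[-0.35, 0.1, 0, 0, 0, 0, -1], [-0.7, 0.2, 0, 0, 0, 0, -1], [-1, 0.3, 0, 0, 0, 0, -1]]]}}

```text
time: 8.05
position: [0.5354, 0.0437, 0.3417]
tool_rot: [-2.235, -2.205, 0.005]
ft_force: [-0.2, -0.1, -1.5]
grip_width: 0.18
grip_force: 35.0
```

Emit:
{"fn": "play_rows", "kwargs": {"increments": [[[-0.35, 0, 0, 0, 0, 0, -1], [-0.7, 0, 0, 0, 0, 0, -1], [-1, 0, 0, 0, 0, 0, -1]]]}}

```text
time: 8.35
position: [0.5337, -0.056, 0.3415]
tool_rot: [-2.234, -2.204, 0.004]
ft_force: [-0.1, -0.4, -3.7]
grip_width: 0.18
grip_force: 35.0
```

Emit:
{"fn": "play_rows", "kwargs": {"increments": [[[-0.3, 0, 0, 0, 0, -0.05, -1], [-0.5, 0, 0, 0, 0, -0.092, -1], [-0.5, 0, 0, 0, 0, -0.092, -1], [-0.5, 0, 0, 0, 0, -0.092, -1], [-0.5, 0, 0, 0, 0, -0.092, -1], [-0.5, 0, 0, 0, 0, -0.092, -1]]]}}

```text
time: 8.95
position: [0.5341, -0.1021, 0.3438]
tool_rot: [-2.067, -2.365, 0.0]
ft_force: [-0.1, 0.4, -1.7]
grip_width: 0.184
grip_force: 35.0
```

```bash
python3 -c "
from h import *
go(.5355,-.142,.345,97.5)
save('wrist','w5');go(.5355,-.142,.25,97.5)
"
```

```text
pos [ 0.5341 -0.1021  0.3438] yaw 97.69 | shift [-0.397 -0.04  -0.012] turn [-0.0004 -0.0003  0.0022]
pos [ 0.5342 -0.1023  0.344 ] yaw 97.69 | shift [-0.395 -0.04   0.94 ] turn [-0.0001 -0.0001  0.0021]
```

View pics/w5.png

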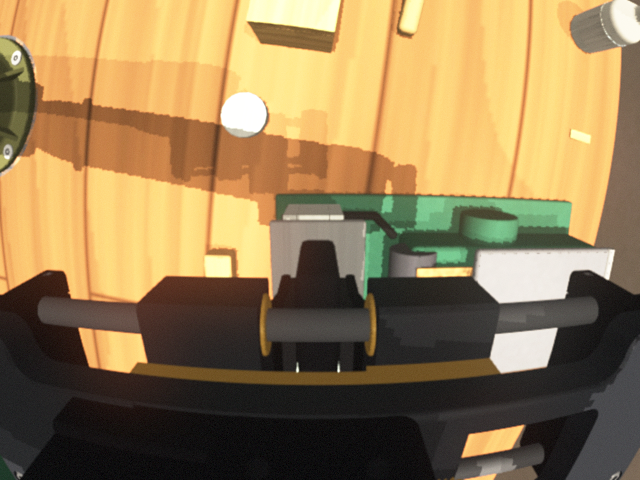

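The held key now lines up with the box. The box's far top edge is at about (286..341,206), just beyond the plate, whose far edge is at (272..365,221).

```bash
python3 -c "
from h import *
g=cv2.imread('pics/w5.png',0)
print(g[198:224,313].tolist()); print(g[212,278:296].tolist(),g[212,334:352].tolist())
a=np.radians(97.7)
for u in (286,313.5,341):
    p=pix2world('wrist',u,206,.08); print(p.round(4), (p-.042*np.array([np.cos(a),np.sin(a),0])).round(4))
"
```

```text
[83, 81, 80, 83, 85, 88, 112, 125, 125, 125, 123, 126, 123, 120, 124, 123, 139, 198, 226, 232, 230, 198, 137, 115, 132, 143]
[89, 93, 90, 90, 94, 91, 109, 125, 125, 127, 126, 128, 126, 125, 126, 125, 125, 125] [121, 125, 121, 118, 124, 120, 121, 117, 95, 62, 45, 42, 44, 49, 48, 49, 47, 45]
[ 0.5036 -0.0962  0.08  ] [ 0.5092 -0.1378  0.08  ]
[ 0.5301 -0.0927  0.08  ] [ 0.5357 -0.1343  0.08  ]
[ 0.5566 -0.0891  0.08  ] [ 0.5622 -0.1307  0.08  ]
```

```bash
python3 -c "
from h import *
a=np.radians(97.7)
for u in (283.5,313,342.5):
    p=pix2world('wrist',u,214.3,.08); print(p.round(4), (p-.042*np.array([np.cos(a),np.sin(a),0])).round(4))
go(.5358,-.142,.26,97.7)
"
```

```text
[ 0.5021 -0.1047  0.08  ] [ 0.5077 -0.1463  0.08  ]
[ 0.5307 -0.1009  0.08  ] [ 0.5363 -0.1425  0.08  ]
[ 0.5592 -0.097   0.08  ] [ 0.5649 -0.1386  0.08  ]
pos [ 0.5342 -0.1023  0.344 ] yaw 97.69 | shift [-0.395 -0.037  0.84 ] turn [-0.0001 -0.0001 -0.0002]
```

Emit:
{"fn": "play_rows", "kwargs": {"increments": [[[-0.2, -0.02, 0, 0, 0, 0, -1], [-0.39, -0.035, 0, 0, 0, 0, -1], [-0.39, -0.035, 0, 0, 0, 0, -1], [-0.39, -0.035, 0.3, 0, 0, 0, -1], [-0.39, -0.035, 0.6, 0, 0, 0, -1], [-0.39, -0.035, 0.95, 0, 0, 0, -1], [-0.39, -0.035, 1, 0, 0, 0, -1], [-0.39, -0.035, 1, 0, 0, 0, -1]]]}}

```text
time: 9.8
position: [0.5355, -0.1426, 0.2438]
tool_rot: [-2.068, -2.362, 0.001]
ft_force: [0.9, 0.1, -0.6]
grip_width: 0.182
grip_force: 35.0
```

```bash
python3 -c "
from h import *
go(.5358,-.1415,.164,97.7)
save('wrist','w6');save('side','s6');go(.5358,-.1415,.164,97.7)
a=cv2.imread('pics/top0.png');ctrl and save('top','t6');a=cv2.imread('pics/t6.png');b=cv2.imread('pics/s6.png')
cv2.imwrite('pics/c6.png',np.hstack([cv2.resize(a[110:230,380:540],(400,300),interpolation=2),cv2.resize(b[240:420,280:520],(400,300),interpolation=2)]))"
```

```text
pos [ 0.5355 -0.1426  0.2438] yaw 97.58 | shift [0.009 0.006 0.798] turn [-0.0011 -0.0008 -0.0013]
pos [ 0.5369 -0.1428  0.2461] yaw 97.58 | shift [ 0.015 -0.011  0.821] turn [ 0.0016  0.0006 -0.0013]
```

View pics/c6.png

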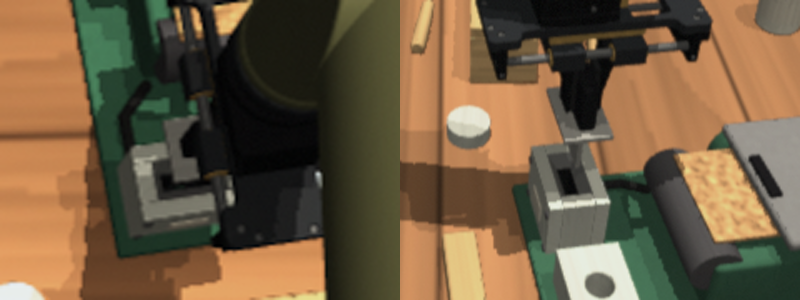

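The tongue hangs just above the slot, with its tip at about (577,170) in the right crop and the mouth centre at about (568,178). I'll check that against projections.

```bash
python3 - <<'E'
from h import *
c=ctrl.get_calibration('side');R=np.array(c['R']);t=np.array(c['t']);f=240/np.tan(np.radians(c['vertical_fov'])/2)
def pr(x,y,z):
    q=R@[x,y,z]+t; u=f*q[0]/q[2]+c['cx'];v=f*q[1]/q[2]+c['cy']; return np.round([400+(u-280)*5/3,(v-240)*5/3],1)
a=np.radians(7.7); ex=np.array([np.cos(a),np.sin(a)]);ey=np.array([-np.sin(a),np.cos(a)])
S=np.array([.536,-.143])
for n,i,j in[('lead',.016,.028),('box',.03,.042)]:
    print(n,[pr(*(S+s*i*ex+k*j*ey),.08).tolist() for s in(-1,1) for k in(-1,1)])
K=np.array([.5362,-.1427])-.0015*ey
for n,i,j,z in[('plate top',.023,.036,-.025),('tip',.0025,.015,-.086)]:
    print(n,[pr(*(K+s*i*ex+k*j*ey),.245-.0532+z).tolist() for s in(-1,1) for k in(-1,1)])
b=cv2.imread('pics/s6.png')
cv2.imwrite('pics/c7.png',cv2.resize(b[290:380,350:470],(800,600),interpolation=cv2.INTER_CUBIC))
E
```

```text
lead [[561.9, 196.5], [548.3, 154.1], [593.9, 192.8], [578.6, 150.8]]
box [[551.2, 209.5], [531.9, 145.6], [612.0, 202.4], [588.1, 139.6]]
plate top [[564.5, 140.8], [545.8, 87.2], [614.1, 135.5], [591.9, 82.6]]
tip [[574.8, 167.6], [566.9, 145.0], [579.8, 167.0], [571.8, 144.5]]
```

View pics/c7.png

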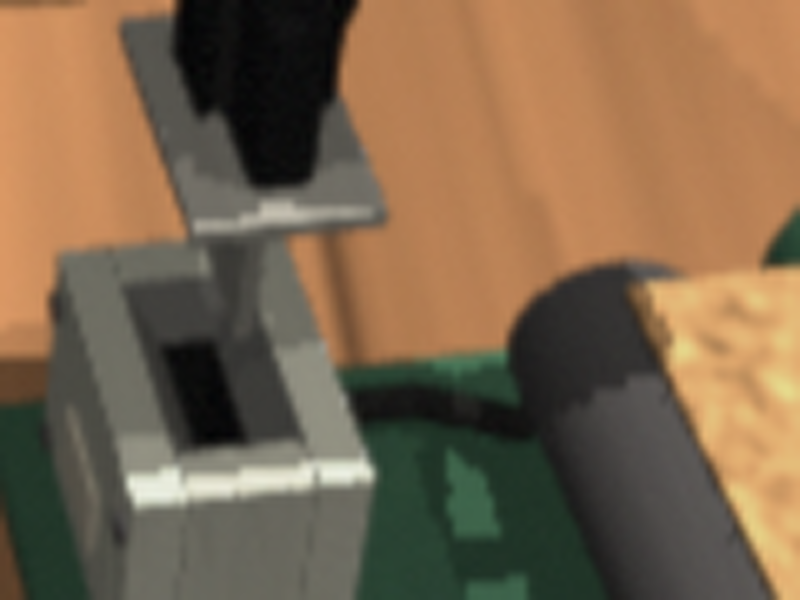

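Observed and predicted positions agree to about 1.5 mm. I'll shift the key slightly toward -x and insert it.

Emit:
{"fn": "play_rows", "kwargs": {"increments": [[[0.01, -0.012, 0, 0, 0, 0, -1], [0.01, -0.012, 0.15, 0, 0, 0, -1], [0.01, -0.012, 0.3, 0, 0, 0, -1], [0.01, -0.012, 0.4, 0, 0, 0, -1], [0.01, -0.012, 0.5, 0, 0, 0, -1], [0.01, -0.012, 0.5, 0, 0, 0, -1]]]}}

```text
time: 10.55
position: [0.5333, -0.1417, 0.192]
tool_rot: [-2.067, -2.361, 0.002]
ft_force: [0.1, -0.5, -2.3]
grip_width: 0.18
grip_force: 35.0
```

```bash
python3 -c "
from h import *
go(.5350,-.1415,.164,97.7);s=ctrl.get_state();print(s['ft_force'],s['torque'])"
```

```text
pos [ 0.5333 -0.1417  0.192 ] yaw 97.59 | shift [-0.     0.018  0.28 ] turn [-0.0022 -0.0012 -0.0012]
[ 0.09110297 -0.50065568 -2.27440248] [ 0.00923567 -0.06528033 -0.04426742]
```

Emit:
{"fn": "play_rows", "kwargs": {"increments": [[[0, 0.01, 0.07, 0, 0, 0, -1], [0, 0.01, 0.14, 0, 0, 0, -1], [0, 0.01, 0.2, 0, 0, 0, -1], [0, 0.01, 0.25, 0, 0, 0, -1], [0, 0.01, 0.25, 0, 0, 0, -1]]]}}

```text
time: 11.05
position: [0.535, -0.1418, 0.1684]
tool_rot: [-2.069, -2.362, 0.001]
ft_force: [0.6, 0.3, -2.0]
grip_width: 0.182
grip_force: 35.0
```

Emit:
{"fn": "play_rows", "kwargs": {"increments": [[[0, 0, 0.01, 0, 0, 0, -1], [0, 0, 0.02, 0, 0, 0, -1], [0, 0, 0.03, 0, 0, 0, -1], [0, 0, 0.03, 0, 0, 0, -1]]]}}

```text
time: 11.45
position: [0.5355, -0.1419, 0.1663]
tool_rot: [2.07, 2.363, -0.0]
ft_force: [-0.0, -0.2, -1.2]
grip_width: 0.184
grip_force: 35.0
```

Emit:
{"fn": "play_rows", "kwargs": {"increments": [[[0, 0, 0.01, 0, 0, 0, -1], [0, 0, 0.02, 0, 0, 0, -1], [0, 0, 0.02, 0, 0, 0, -1], [0, 0, 0.02, 0, 0, 0, -1]]]}}

```text
time: 11.85
position: [0.5355, -0.1418, 0.1642]
tool_rot: [-2.07, -2.363, 0.0]
ft_force: [0.4, -0.0, -1.0]
grip_width: 0.179
grip_force: 35.0
```

Emit:
{"fn": "play_rows", "kwargs": {"increments": [[[0, 0, 0.01, 0, 0, 0, -1], [0, 0, 0.02, 0, 0, 0, -1], [0, 0, 0.02, 0, 0, 0, -1], [0, 0, 0.02, 0, 0, 0, -1]]]}}

```text
time: 12.25
position: [0.5355, -0.1418, 0.1641]
tool_rot: [2.07, 2.363, -0.001]
ft_force: [-5.6, 1.9, 9.7]
grip_width: 0.183
grip_force: 35.0
```

Contact came at the expected home height, so I'll release and withdraw.

Emit:
{"fn": "play_rows", "kwargs": {"increments": [[[0, 0, -0.01, 0, 0, 0, -0.3], [0, 0, -0.01, 0, 0, 0, -0.2], [0, 0, -0.01, 0, 0, 0, -0.1], [0, 0, -0.01, 0, 0, 0, -0.1], [0, 0, -0.01, 0, 0, 0, -0.1], [0, 0, -0.01, 0, 0, 0, -0.1], [0, 0, -0.01, 0, 0, 0, -0.1], [0, 0, -0.01, 0, 0, 0, -0.1]]]}}

```text
time: 13.05
position: [0.5355, -0.1419, 0.1632]
tool_rot: [2.07, 2.363, -0.0]
ft_force: [0.7, 0.3, 0.6]
grip_width: 0.45
grip_force: 0.0
```

Emit:
{"fn": "play_rows", "kwargs": {"increments": [[[0, 0, -0.1, 0, 0, 0, -0.1], [0, 0, -0.3, 0, 0, 0, -0.1], [0, 0, -0.6, 0, 0, 0, -0.1], [0, 0, -0.9, 0, 0, 0, -0.1], [0, 0, -1, 0, 0, 0, -0.1], [0, 0, -1, 0, 0, 0, -0.1], [0, 0, -1, 0, 0, 0, -0.1]]]}}

```text
time: 13.75
position: [0.535, -0.1418, 0.2624]
tool_rot: [-2.069, -2.363, 0.001]
ft_force: [0.4, -0.8, -0.1]
grip_width: 0.452
grip_force: 0.0
```

```bash
python3 -c "
from h import *
save('side','s8');b=cv2.imread('pics/s8.png')
cv2.imwrite('pics/c8.png',np.hstack([cv2.resize(b[130:280,290:410],(360,450),interpolation=2),cv2.resize(b[270:390,345:461],(435,450),interpolation=2)]))"
```

```text
(no output)
```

View pics/c8.png

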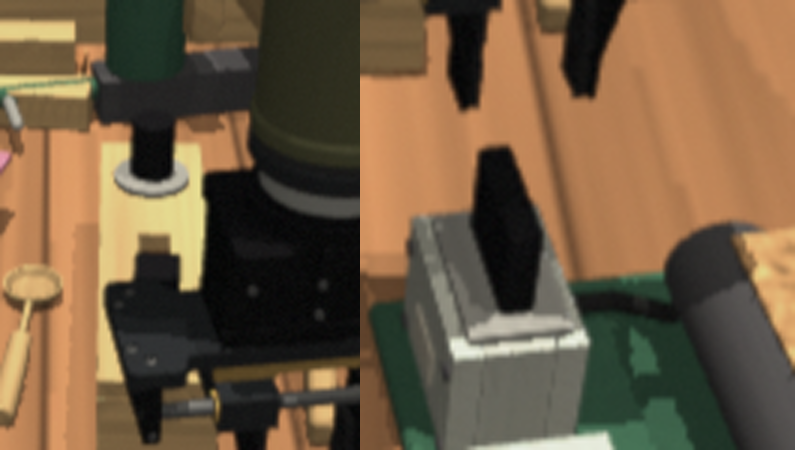

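The key stands upright with its plate flat on the box (about (520,325) in the crop), and the fingers are clear. I'm handing the job in.

```bash
python3 -c "
from bench import ctrl
print(ctrl.close_job())"
```

```text
the job is handed in; nothing more can be done
None
```

The flat-tongue key is in the switch box slot, upright with its shoulder plate flat on the box and released; I never touched the other two keys, and I handed the job in at about 14 s, but the hand-in call gave no verdict.

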